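# Load a polarimeter tube against its stop

### The arm

A 7-joint arm with a two-finger parallel gripper is mounted at the origin on the work surface. World frame = base frame: x ahead of the robot, y to its left, z up, the work surface at z = 0. Lengths are in m, angles in rad, forces in N, time in s.
With the tool pointing down it reaches from about 0.425 to 0.925 m from the base axis. Payload 6.8 kg.
Tool frame: the origin (TCP) lies at the very end of the fingers, on their centre line; the grasp point (between the pads) lies 19 mm behind it; z points along the fingers, y is the line along which they close (so a half turn about z gives the same grasp; the last joint's range is limited). The gripper opens to 85 mm and grips with 20 to 120 N. Pads are 22 mm wide; open, the fingers measure 114 mm over their backs; the gripper's body (76 mm by 85 mm) begins 54 mm behind the grasp point. The pads swing forward as they close: fully open they stand 13 mm farther back than shut.
Start: joints at [-1.29, 0.477, 0.022, 1.555, -0.011, 1.109, -0.083], TCP at [0.256, 0.625, 0.231] pointing down, gripper open.
Joint ranges: [-2.96, 2.96], [-0.34, 2.1], [-1.41, 1.46], [0.24, 2.44], [-1.37, 4.51], [0.17, 1.92], [-2.96, 2.96]. Speed limits (rad/s): [2.39, 2.39, 3.14, 3.14, 3.14, 3.14, 3.14].

### API

Orientations are given as a rotation vector (axis times angle).
In Python, from bench import get_obs, viewer, r gives the robot as it stands. The module is installed in compiled form; this text tells all that it offers.
- The arm moves only by the tool play_rows, never from a script. Its argument "commands" is a list that holds one entry, the list of rows, each a list of 5 numbers: the gripper's target within -1 to 1 (shut at 1, half-way at 0, fully open at -1), then the shift along the tool's x, y, z scaled (see below), then the turn about the tool's z scaled (see below). A call has 1 to 12 rows; each row is the pose to reach, as a shift and turn from the pose commanded when the call began, along the tool's axes at that moment; what a row does not reach only later rows make up. The controller multiplies each number of a shift by 0.2 m and each number of a turn by pi/2 rad. A row lasts 1/12 s, in which the tool goes at most 41.7 mm and 7.16 degrees, less where a joint would pass 70% of its speed; a pose out of reach is approached as far as the arm can. A call with a number of a shift or a turn outside -1 to 1 is refused whole. A call with a gripper value outside its range is refused whole. The fingers move at their own pace and stop on an object; "grip_force" is the grip in N (left out, the last holds). Time passes only in rows, so rows that repeat a pose let the fingers close. It gives the time, the measured TCP pose, the force, the opening and the grip force at its end, in the units of the state.
- get_obs(): the state, without advancing time (a new reading comes with each control period).
- viewer.grab_frame(name): name is "scene" or "top"; returns a dict with "pixels" (480x640x3 uint8, red, green, blue), "fovy" (degrees; the focal length in pixels is half the picture's height over the tangent of half this angle, whatever the lens; pixels are square), "cx", "cy" (the principal point, pixels), "world_to_cam" (4x4, takes a point from world to camera coordinates). Camera axes: x right, y up, looking along -z (the intrinsics and any distortion apply to the point x, -y, -z); pixel columns grow to the right and rows downward; lengths in m; the calibration is good to about 2 mm. A picture is of the moment at which its call begins. There is no depth.
- r.hand_in(): hands the job in; it is judged then, once.
Trained networks look in a picture, given as the dict that the camera call returned (one of the last four; its "shot" number tells which), for a name from the list of things; names that differ only in an ending like _2 or _b are one class to them, and where a whole thing is asked for, a point or a joint stands for the part that bears it (a point fixed in the world has none). Each returns a list of dicts, best first, with "score" (0 to 1); they miss things now and then, are a little off and sometimes report something else, mostly with a low value. They report only what shows in the picture. A call takes as long as a camera call. They do not tell look-alikes from the thing itself.
- viewer.trace(picture, thing): "pixels" (480x640 bool, what is visible of it) and "rect" ([left, top, right, bottom] in pixels, round what is visible of it).
The state is a dict: "clock": time; "joints": joint angles; "qvel": joint speeds; "tau": joint torques, N m; "tcp_pos": TCP position; "orientation": TCP orientation; "contact_force": force on the tool from outside, world axes, zero at the start; "moment": the same for the moment, N m; "grip_width": finger opening in m; "gripper_force": force on a finger pad.
Only numpy, scipy, OpenCV 4.12 (cv2) and the standard library are available. Lean on these libraries where they do the work, as an engineer would, in place of code of your own. Each camera call takes 0.05 s, during which the arm holds its last target. There are 200 camera calls.

### The job

Load the blue-capped sample tube into the polarimeter: lay it in the V-trough, then slide it along the trough under the black lip until it bears lightly but firmly on the stop while it sits on both flanks, and hold it against the stop for a moment. The end windows are glass, so do not knock, drop or force the tube. Then slide the black light cover fully shut over it, and leave everything else where it is.

Things in the scene. Friction and masses are not known exactly. Their poses are not given: they have to be found in the camera images.
- sample_tube_mid (a point): Centre of the loose sample tube to load, about 0.16 kg (varies), level in the rest, axis 45 mm above the table: glass tube 18 mm in diameter with a blue cap, 26 mm in diameter and 26 long, on each end; 150 mm long over all. y axis along the tube; bare glass 49 mm either side of the centre (the 23 mm bulb at y = +33 mm is seen only). Ends alike: either may go first.
- water_tube_mid (a point): Centre of the other tube in the rest, the same but with black caps; to be left alone. The tubes lie parallel, 84 mm apart between axes; which of them lies nearer the robot varies.
- rest: White tube rest fixed to the table, 180 (x) x 150 (y) mm, base 10 mm thick; origin at the centre of its underside, y axis along the tubes. Each tube lies in two small V-notches under its caps (12 mm wide, 62 mm either side of the centre), with free space between them down to the base.
- polarimeter: White bench polarimeter fixed to the table, 260 (x) x 585 (y) mm. Origin on the table under the trough; y axis along the trough, stop end at -y. In its frame, mm: trough axis x = 0, z = 130; black deck z = 85, clear sideways to x = +-130; detector housing y = -95 to -175, top z = 175; lamp housing y = 170 to 410, under the parked cover.
- vee_mid (a point): Point on the axis of a seated tube at x = 0, y = 25, z = 130 mm of the polarimeter, same axes. Trough: two 90-degree aluminium V-blocks, y = -94 to -33 and 48 to 108, 52 mm wide, flank tops 2 mm below the axis; open finger space between them down to the deck. A tube lowered with its centre here lies in both blocks, front end 10 mm short of the lip. Sliding it takes 1 to 3 N.
- lip_edge (a point): Front edge of the black lip over the trough's end, at x = 0, y = -60, z = 154 mm of the polarimeter, same axes. The lip (122 wide, z = 151 to 157) runs from here to the detector housing. Beneath it, on the tube axis, a rigid brass stop collar faces +y; its setting varies and is not measured: its face is 12 to 26 mm beyond this edge (y = -72 to -86) and must be found by feel.
- cover (a joint): Travel (m) of the black sliding light cover: 0 parked over the lamp housing (starts 0 to 0.02), 0.23 fully shut at a hard end stop, its leading edge then over the lip. It slides along the polarimeter's -y against some 2 N of friction and stays where left. Inverted channel 142 (x) x 240 (y) mm, top at z = 177.5 mm; at 0 its leading edge is at y = 165 mm. It passes clear over a tube in the trough.
- cover_handle (a point): Centre of the aluminium bar handle on top of the cover, 60 (x) x 12 (y) x 22 (z) mm, 25 mm behind the cover's leading edge, its centre 11 mm above the cover's top (z = 188.5 mm). Axes as the polarimeter's. It can be pushed towards -y from behind, or pinched across its 12 mm.
Not all that is in view belongs to the job. Leave any pink or turquoise look-alike of the part that bears sample_tube_mid alone.

How it is judged:
On the way:
1. the sample tube, sitting on both flanks of the front V-block, is held against the stop with more than 2.5 N for 0.3 s (contact force between sample_tube and stop_c0 above 2.5 N and contact force between sample_tube and polarimeter_c0 above 0.1 N and contact force between sample_tube and polarimeter_c1 above 0.1 N and angle between the y axis of sample_tube_mid and the y axis of polarimeter, either way round below 0.03 rad), for 0.3 s.
At the end, for the whole second after the job is handed in: The sample tube lies still and released in the V-trough, seated on the flanks (centre within 2 mm of the trough's axis sideways and in height, aligned within 0.03 rad) with its front end within 2 mm of the stop, and the cover is shut to within 5 mm of its end stop (distance between sample_tube_mid and stop_c0 below 0.08 m and x of sample_tube_mid in the frame of vee_mid between -0.002 and 0.002 m and z of sample_tube_mid in the frame of vee_mid between -0.002 and 0.002 m and angle between the y axis of sample_tube_mid and the y axis of polarimeter, either way round below 0.03 rad and linear speed of sample_tube below 0.01 m/s and value of joint cover above 0.225 m); the robot touches nothing.
It fails at once if the tube is pressed against the stop with more than 25 N (contact force between sample_tube and stop_c0 above 25 N).
It fails at once if the tube is knocked, dropped or forced on the polarimeter with more than 40 N (contact force between sample_tube and polarimeter above 40 N).
It fails at once if the tube is let fall (faster than 0.4 m/s while the fingers do not touch it) (linear speed of sample_tube above 0.4 m/s and contact force between sample_tube and the fingers below 0.05 N).
It fails at once if the other tube is moved more than 10 mm (distance of water_tube_mid from where it was at the start of the episode above 0.01 m).
It fails at once if a bystander on the table is moved more than 15 mm (distance of any of well_plate, tip_box, wash_bottle, reagent_a, reagent_b, bowl, scissors from where it was at the start of the episode above 0.015 m).
It also fails if it takes over 69 s, if anything falls off the work surface, if the arm or the gripper's body presses on something with over 40 N, if the wrist force passes 120 N, or if a joint passes its speed limit or range.

## Working session

There is one attempt and no reset: what is moved stays moved. The work goes in short steps, Python scripts to look and compute and a tool call to move; the robot and the scene stay as the last step left them, time stands still between calls to the robot, and variables do not carry over. Pictures are saved under pics/ and viewed, at most 13 in all, crops included, and the job is handed in when it is done.

Besides the shell and the picture viewer there is one more tool, called after ">>>" in YAML: its name, and indented under it one key for each argument. play_rows: Moves the arm, as the interface text tells. Shifts and turns lie within -1 to 1; 1 stands for 0.2 m of shift or pi/2 rad of turn. Its arguments: {"type":"object","properties":{"commands":{"type":"array","items":{"type":"array","items":{"type":"array","items":{"type":"number","minimum":-1,"maximum":1}}}},"grip_force":{"type":"number"}},"required":["commands"]}

```bash
mkdir -p pics
cat > h.py <<'E'
import numpy as np, cv2
from bench import get_obs, viewer, r
def K(p):
    f=240/np.tan(np.radians(p["fovy"])/2); return f,p["cx"],p["cy"]
def proj(p,X):
    X=np.atleast_2d(X); c=(np.c_[X,np.ones(len(X))]@np.array(p["world_to_cam"]).T)[:,:3]
    f,cx,cy=K(p); return np.c_[cx+f*c[:,0]/-c[:,2], cy-f*c[:,1]/-c[:,2]]
def ray(p,u,v):
    f,cx,cy=K(p); M=np.linalg.inv(np.array(p["world_to_cam"])); d=M[:3,:3]@np.array([(u-cx)/f,-(v-cy)/f,-1]); return M[:3,3],d
def atz(p,u,v,z):
    o,d=ray(p,u,v); return o+d*(z-o[2])/d[2]
def tri(*a):
    A=0;b=0
    for p,u,v in a:
        o,d=ray(p,u,v); d=d/np.linalg.norm(d); P=np.eye(3)-np.outer(d,d); A=A+P; b=b+P@o
    return np.linalg.solve(A,b)
def save(p,n,crop=None,s=1):
    im=p["pixels"][:,:,::-1]
    if crop: im=im[crop[1]:crop[3],crop[0]:crop[2]]
    cv2.imwrite("pics/"+n,cv2.resize(im,None,fx=s,fy=s,interpolation=cv2.INTER_CUBIC))
E
python3 - <<'E'
from h import *
import pickle
o=get_obs(); print({k:np.round(v,3) for k,v in o.items()})
for n in("scene","top"):
    p=viewer.grab_frame(n); save(p,n+".png"); pickle.dump(p,open(n+".pkl","wb"))
    print(n,[k for k in p],p["fovy"],p["cx"],p["cy"],np.round(np.linalg.inv(p["world_to_cam"]),3).tolist())
    for t in("sample_tube_mid","water_tube_mid","rest","polarimeter","cover","cover_handle"):
        for d in viewer.trace(p,t)[:4]: print(t,round(d["score"],2),d["rect"],int(d["pixels"].sum()))
E
```

```text
{'clock': np.float64(0.0), 'joints': array([-1.29 ,  0.478,  0.022,  1.556, -0.011,  1.109, -0.083]), 'qvel': array([ 0.   , -0.   ,  0.002, -0.   ,  0.002,  0.001,  0.   ]), 'tau': array([-0.0000e+00, -5.9646e+01,  1.6080e+00, -2.8119e+01,  1.3000e-02,
        1.0000e-02,  0.0000e+00]), 'tcp_pos': array([0.256, 0.624, 0.23 ]), 'orientation': array([-6.070e-01, -3.082e+00,  3.000e-03]), 'contact_force': array([ 0.207, -0.359, -1.161]), 'moment': array([ 0.001,  0.013, -0.027]), 'gripper_force': np.float64(0.0), 'grip_width': np.float64(0.086)}
scene ['pixels', 'fovy', 'cx', 'cy', 'world_to_cam', 'shot'] 54.40549778607352 324.2363211772755 239.7027924148524 [[0.555, -0.548, 0.626, 1.179], [0.832, 0.377, -0.407, -0.619], [-0.013, 0.746, 0.665, 0.867], [0.0, 0.0, 0.0, 1.0]]
sample_tube_mid 0.87 [155.5, 334.5, 185.1, 397.9] 747
sample_tube_mid 0.64 [184.8, 243.6, 234.7, 283.3] 461
sample_tube_mid 0.63 [215.6, 282.8, 279.2, 312.0] 604
water_tube_mid 0.62 [226.5, 305.0, 294.3, 338.7] 685
rest 0.55 [214.0, 288.8, 299.0, 358.5] 3032
rest 0.31 [440.3, 154.6, 545.4, 239.0] 4492
polarimeter 0.6
[... 213 characters left out ...]
 'cy', 'world_to_cam', 'shot'] 48.88971481039782 319.2497925026387 241.1983668242994 [[-0.028, 0.992, -0.123, 0.304], [-1.0, -0.027, 0.003, -0.164], [0.0, 0.123, 0.992, 1.374], [0.0, 0.0, 0.0, 1.0]]
sample_tube_mid 0.79 [471.3, 192.2, 484.4, 251.9] 522
sample_tube_mid 0.76 [367.5, 233.8, 428.3, 248.0] 537
sample_tube_mid 0.73 [376.0, 301.1, 439.3, 327.7] 504
water_tube_mid 0.74 [378.7, 199.0, 432.8, 217.3] 497
water_tube_mid 0.31 [68.4, 151.1, 190.3, 232.1] 7157
rest 0.8 [368.7, 191.3, 433.0, 264.2] 3122
polarimeter 0.61 [63.1, 108.5, 319.6, 257.0] 26197
cover 0.92 [69.9, 150.6, 186.9, 227.8] 7301
cover 0.19 [368.4, 191.1, 430.1, 262.7] 2918
cover_handle 0.68 [68.6, 153.1, 189.7, 233.6] 7144
```

View pics/top.png

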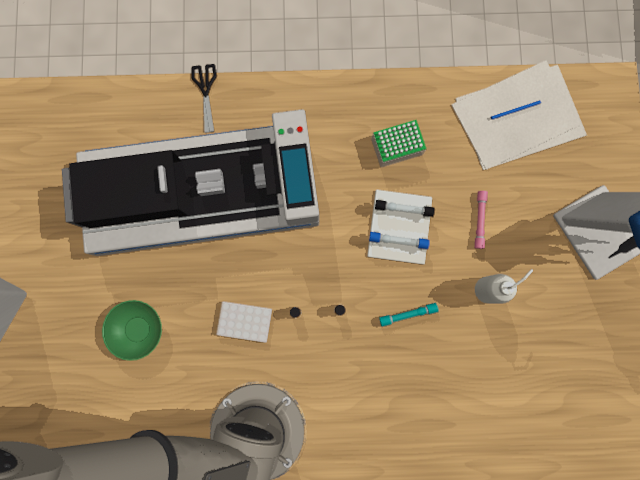

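View pics/scene.png

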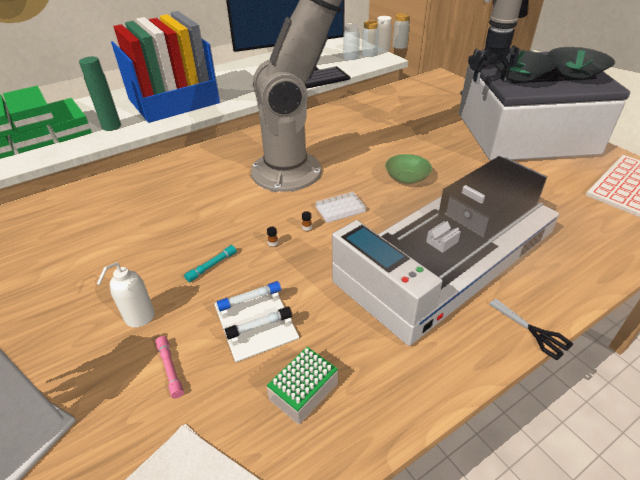

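The top view shows the blue-capped tube at (399,241) in the white rest. The other candidates are the black-capped tube (405,208), the turquoise look-alike (409,315) and the pink one (480,220). Only the first fits, because it has blue caps and lies in the rest. The polarimeter's V-blocks are at (209,181) and (259,175), and the handle is at (162,179). Next I'll confirm with crops.

Run:
```python
from h import *
import pickle
P={n:pickle.load(open(n+".pkl","rb")) for n in("scene","top")}
a=P["top"]["pixels"][:,:,::-1]
A=cv2.resize(a[100:265,55:325],None,fx=2.9,fy=2.9,interpolation=cv2.INTER_CUBIC); cv2.imwrite("pics/topP.png",A); print(A.shape)
B=cv2.resize(P["scene"]["pixels"][150:350,325:565,::-1],None,fx=3,fy=3,interpolation=cv2.INTER_CUBIC); cv2.imwrite("pics/scP.png",B)
C=np.hstack([cv2.resize(a[180:275,360:440],(400,475)),cv2.resize(P["scene"]["pixels"][270:365,205:305,::-1],(400,380)).copy() if 0 else cv2.resize(P["scene"]["pixels"][270:365,205:285+0,::-1],(400,475))])
cv2.imwrite("pics/rest.png",C)
caps={}
for n,rc in(("top",(360,225,440,265)),("scene",(205,275,300,320))):
    im=P[n]["pixels"]; h=cv2.cvtColor(im,cv2.COLOR_RGB2HSV); m=cv2.inRange(h,(105,150,60),(125,255,255))
    k=np.zeros_like(m); k[rc[1]:rc[3],rc[0]:rc[2]]=1; m=m*k
    N,l,s,c=cv2.connectedComponentsWithStats(m)
    L=sorted([(s[i,4],tuple(c[i])) for i in range(1,N)],reverse=True)[:2]; print(n,L)
    caps[n]=sorted([x[1] for x in L])
t,s=P["top"],P["scene"]
# top left = +y ; scene : which?
for order in((0,1),(1,0)):
    X=[tri((t,*caps["top"][i]),(s,*caps["scene"][j])) for i,j in zip((0,1),order)]
    print(order,np.round(X,4).tolist(),np.linalg.norm(X[0]-X[1]), [np.round(proj(s,x)-caps["scene"][j],1).tolist() for x,j in zip(X,order)])
```

```text
(478, 783, 3)
top [(np.int32(91), (np.float64(374.45054945054943), np.float64(236.45054945054946))), (np.int32(86), (np.float64(423.3488372093023), np.float64(243.13953488372093)))]
scene [(np.int32(114), (np.float64(223.12280701754386), np.float64(304.10526315789474))), (np.int32(93), (np.float64(274.1720430107527), np.float64(287.13978494623655)))]
(0, 1) [[0.4615, -0.3692, 0.022], [0.4809, -0.372, 0.0886]] 0.06939249254395954 [[[25.9, -4.3]], [[-26.0, -0.9]]]
(1, 0) [[0.4778, -0.3083, 0.0436], [0.4573, -0.4315, 0.0435]] 0.12484717306613644 [[[-0.2, 0.0]], [[-0.4, 0.0]]]
```

View pics/topP.png

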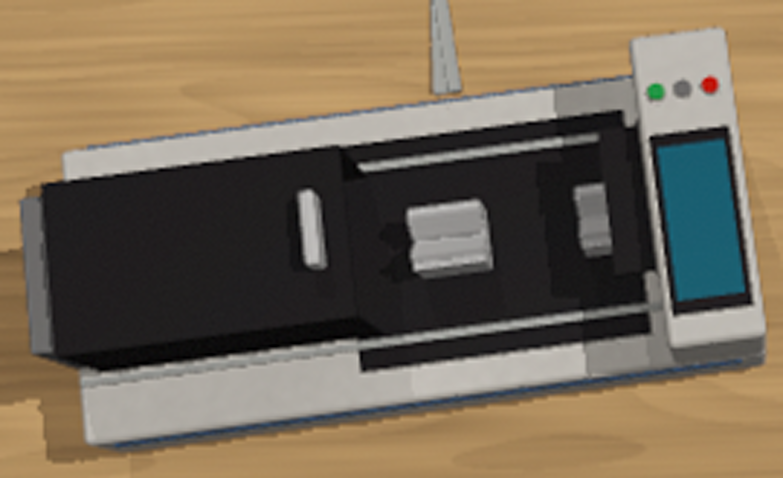

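View pics/scP.png

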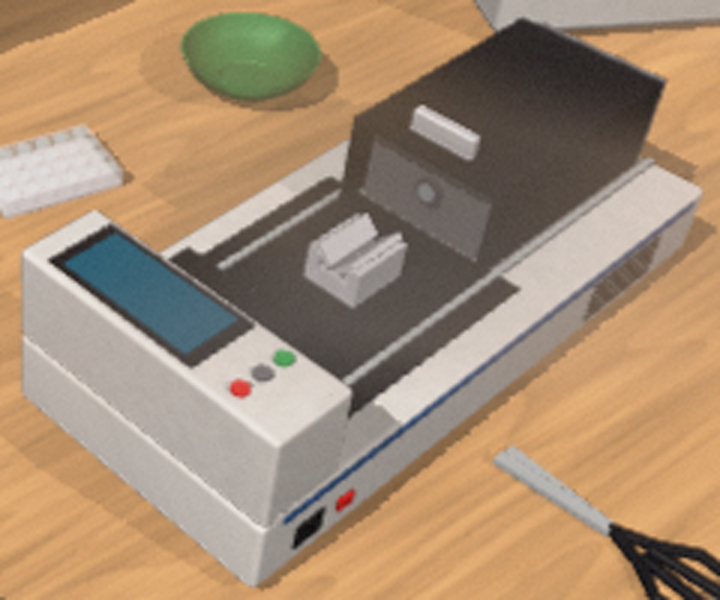

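View pics/rest.png

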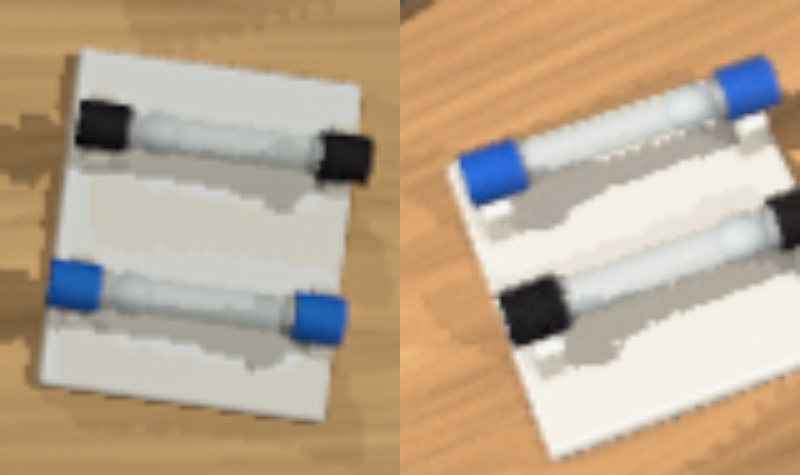

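The crops confirm it: the blue-capped tube is the nearer one in the rest (bulb towards +y), and the black-capped one lies behind it. I can read the polarimeter's housing corners, rear V-block and handle in both views, so I'll fit its pose from those.

Run:
```python
from h import *
import pickle
from scipy.optimize import least_squares
P={n:pickle.load(open(n+".pkl","rb")) for n in("scene","top")}
T=lambda u,v:(55+u/2.9,100+v/2.9); S=lambda u,v:(325+u/3,150+v/3)
C=[("top",T(632,38),(130,-95,175)),("top",T(724,29),(130,-175,175)),("top",T(764,336),(-130,-175,175)),("top",T(672,349),(-130,-95,175)),
("scene",S(22,257),(-130,-175,175)),("scene",S(275,445),(130,-175,175)),("scene",S(350,395),(130,-95,175)),("scene",S(95,212),(-130,-95,175)),
("scene",S(258,585),(130,-175,0)),("scene",S(22,395),(-130,-175,0)),
("top",T(408,208),(26,108,128)),("top",T(486,200),(26,48,128))]
def w(q,m):
    c,s=np.cos(q[2]),np.sin(q[2]); m=np.array(m)/1000; return np.array([q[0]+c*m[0]-s*m[1],q[1]+s*m[0]+c*m[1],m[2]])
def res(q): return np.concatenate([proj(P[n],w(q,m))[0]-uv for n,uv,m in C])
f=least_squares(res,[0.6,0.2,-0.1],loss="soft_l1"); q=f.x; print(np.round(q,4)); print(np.round(f.fun.reshape(-1,2),1).tolist())
pickle.dump(q,open("q.pkl","wb"))
for nm,m in dict(vee=(0,25,130),lip=(0,-60,154),h0=(0,190,188.5),h23=(0,-40,188.5)).items(): print(nm,np.round(w(q,m),4))
# handle top centre, two views
h=tri((P["top"],*T(313,229)),(P["scene"],*S(447,125))); print("handle top?",h, np.linalg.norm(h[:2]-w(q,(0,190,0))[:2]))
t=w(q,(0,190,199.5)); 
print("joint est", [ -((atz(P[n],*uv,199.5e-3)-t)@(w(q,(0,1000,0))-w(q,(0,0,0)))) for n,uv in(("top",T(313,229)),("scene",S(447,125)))])
# predicted vs seen rear-block other corners, lip edge ends
for m in((-26,48,128),(-26,108,128),(61,-60,157),(-61,-60,157)): u=proj(P["top"],w(q,m))[0]; print(m,np.round((u-[55,100])*2.9,0))
```

```text
[0.6228 0.0176 0.1076]
[[-1.7, -0.7], [0.2, -2.0], [1.2, -0.3], [-1.5, -0.1], [-2.7, -3.9], [-0.5, -0.6], [1.1, -3.3], [-1.1, -3.4], [-4.3, 5.6], [-2.3, 2.7], [-0.7, -0.3], [-2.9, -0.8]]
vee [0.6201 0.0424 0.13  ]
lip [ 0.6292 -0.0421  0.154 ]
h0 [0.6024 0.2065 0.1885]
h23 [ 0.6271 -0.0222  0.1885]
handle top? [0.60535006 0.18753471 0.19382272] 0.019153550667423882
joint est [np.float64(0.02244332515154689), np.float64(0.023749086723466754)]
(-26, 48, 128) [484. 258.]
(-26, 108, 128) [413. 268.]
(61, -60, 157) [597. 130.]
(-61, -60, 157) [615. 275.]
```

```bash
cat >> h.py <<'E'
from scipy.spatial.transform import Rotation as Ro
def plan(*targets):
    """targets: (x,y,z,angle of tool y in world, deg or None); prints scaled shift + turn per call, rows needed"""
    o=get_obs(); p=np.array(o["tcp_pos"]); R=Ro.from_rotvec(o["orientation"]).as_matrix()
    print("now",np.round(p,4),"yaw",round(np.degrees(np.arctan2(R[1,1],R[0,1])),2),"F",np.round(o["contact_force"],2),"w",round(float(o["grip_width"]),4),"t",round(float(o["clock"]),2))
    for t in targets:
        g=np.array(t[:3]); d=R.T@(g-p); a=0
        if t[3] is not None:
            a=t[3]-np.degrees(np.arctan2(R[1,1],R[0,1])); a=-((a+180)%360-180)   # about tool z (down)
        print(np.round(d/0.2,4).tolist(),"turn",round(a/90,4),"rows",np.ceil(max(np.linalg.norm(d)/.0417,abs(a)/7.16)))
        R=R@Ro.from_euler("z",a,degrees=True).as_matrix(); p=g
E
python3 -c "
from h import *
plan((.38,.48,.28,40),(.49,.31,.28,10),(.55,.13,.28,-9.4),(.57,-.06,.28,-9.4),(.52,-.24,.28,-9.4),(.4675,-.37,.15,-9.4))"
```

```text
now [0.2559 0.6246 0.2313] yaw 67.72 F [0.02 0.24 0.84] w 0.0855 t 0.7
[-0.8483, -0.4339, -0.2434] turn 0.308 rows 5.0
[-1.0047, -0.125, -0.0] turn 0.3333 rows 5.0
[-0.9384, 0.1392, -0.0] turn 0.2156 rows 5.0
[-0.9209, 0.2538, -0.0] turn 0.0 rows 5.0
[-0.9287, -0.0996, -0.0] turn -0.0 rows 5.0
[-0.6842, -0.1528, 0.65] turn -0.0 rows 5.0
```

>>> play_rows:
  commands:
    - [[0,-0.85,-0.43,-0.24,0.31],[0,-0.85,-0.43,-0.24,0.31],[0,-0.85,-0.43,-0.24,0.31],[0,-0.85,-0.43,-0.24,0.31],[0,-0.85,-0.43,-0.24,0.31],[0,-0.85,-0.43,-0.24,0.31]]
  grip_force: 20

```text
clock: 1.2
tcp_pos: [0.3877, 0.4746, 0.2818]
orientation: [1.346, 2.834, 0.004]
contact_force: [1.3, -0.5, 0.8]
grip_width: 0.0424
gripper_force: 0.0
```

>>> play_rows:
  commands:
    - [[0,-1,-0.125,0,0.33],[0,-1,-0.125,0,0.33],[0,-1,-0.125,0,0.33],[0,-1,-0.125,0,0.33],[0,-1,-0.125,0,0.33],[0,-1,-0.125,0,0.33]]

```text
clock: 1.7
tcp_pos: [0.4942, 0.3027, 0.28]
orientation: [2.029, 2.393, -0.0]
contact_force: [0.6, -0.8, 0.2]
grip_width: 0.0428
gripper_force: 0.0
```

>>> play_rows:
  commands:
    - [[0,-0.94,0.14,0,0.22],[0,-0.94,0.14,0,0.22],[0,-0.94,0.14,0,0.22],[0,-0.94,0.14,0,0.22],[0,-0.94,0.14,0,0.22],[0,-0.94,0.14,0,0.22]]

```text
clock: 2.2
tcp_pos: [0.5517, 0.1241, 0.2799]
orientation: [2.408, 2.014, -0.0]
contact_force: [0.7, -0.1, 0.3]
grip_width: 0.0424
gripper_force: 0.0
```

>>> play_rows:
  commands:
    - [[0,-0.92,0.25,0,0],[0,-0.92,0.25,0,0],[0,-0.92,0.25,0,0],[0,-0.92,0.25,0,0],[0,-0.92,0.25,0,0],[0,-0.92,0.25,0,0]]

```text
clock: 2.7
tcp_pos: [0.5682, -0.0653, 0.2799]
orientation: [2.407, 2.015, -0.001]
contact_force: [-0.4, -0.9, -0.1]
grip_width: 0.0425
gripper_force: 0.0
```

>>> play_rows:
  commands:
    - [[0,-0.93,-0.1,0,0],[0,-0.93,-0.1,0,0],[0,-0.93,-0.1,0,0],[0,-0.93,-0.1,0,0],[0,-0.93,-0.1,0,0],[0,-0.93,-0.1,0,0]]

```text
clock: 3.2
tcp_pos: [0.5154, -0.2437, 0.2798]
orientation: [2.407, 2.017, -0.002]
contact_force: [0.1, -0.8, 0.6]
grip_width: 0.0426
gripper_force: 0.0
```

```bash
python3 -c "
from h import *
plan((.4675,-.370,.13,-9.4),(.4675,-.370,.026,-9.4))"
```

```text
now [ 0.5154 -0.2437  0.2798] yaw -10.08 F [ 0.14 -0.79  0.56] w 0.0426 t 3.2
[-0.662, -0.1258, 0.7503] turn -0.0076 rows 5.0
[0.0011, -0.0003, 0.52] turn -0.0 rows 3.0
```

>>> play_rows:
  commands:
    - [[0,-0.66,-0.125,0.75,-0.008],[0,-0.66,-0.125,0.75,-0.008],[0,-0.66,-0.125,0.75,-0.008],[0,-0.66,-0.125,0.75,-0.008],[0,-0.66,-0.125,0.75,-0.008],[0,-0.66,-0.125,0.75,-0.008],[0,-0.66,-0.125,0.75,-0.008]]

```text
clock: 3.78
tcp_pos: [0.4702, -0.3638, 0.1276]
orientation: [-2.386, -2.038, 0.001]
contact_force: [0.6, 0.4, 0.5]
grip_width: 0.0432
gripper_force: 0.0
```

Run:
```python
from h import *
plan((.4675,-.370,.026,-9.4))
p=viewer.grab_frame("scene"); q=viewer.grab_frame("top")
A=cv2.resize(p["pixels"][220:350,190:310,::-1],(400,433)); B=cv2.resize(q["pixels"][170:300,340:460,::-1],(400,433))
cv2.imwrite("pics/near.png",np.hstack([A,B]))
import pickle; pickle.dump(q,open("top2.pkl","wb")); pickle.dump(p,open("scene2.pkl","wb"))
```

```text
now [ 0.4702 -0.3638  0.1276] yaw -8.99 F [0.57 0.42 0.48] w 0.0432 t 3.78
[-0.0333, -0.0069, 0.5081] turn 0.0045 rows 3.0
```

View pics/near.png

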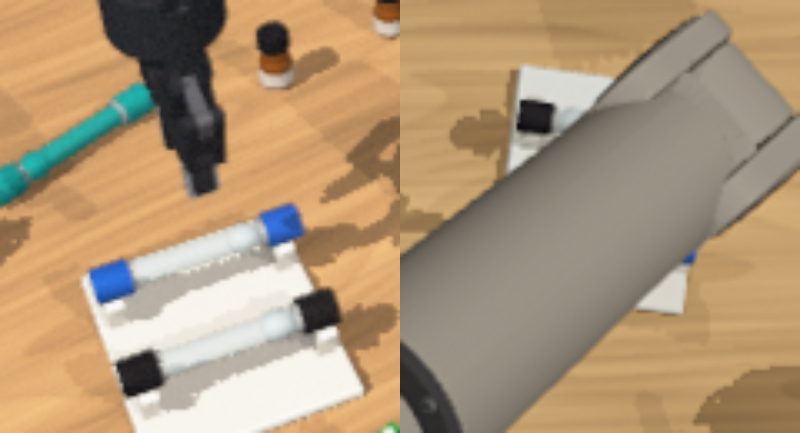

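The fingers are above the blue-capped tube: the scene crop has the fingertips at (200,185) and the tube from (110,280) to (285,222). In the top view the arm hides it. I'll descend to half height, check the pose, then finish.

>>> play_rows:
  commands:
    - [[0,0,0,0.25,0],[0,0,0,0.25,0],[0,0,0,0.25,0],[0,0,0,0.25,0]]

```text
clock: 4.22
tcp_pos: [0.4719, -0.364, 0.0804]
orientation: [2.386, 2.043, 0.001]
contact_force: [0.5, -0.2, 0.5]
grip_width: 0.0427
gripper_force: 0.0
```

```bash
python3 -c "
from h import *
plan((.4675,-.370,.026,-9.4))"
```

```text
now [ 0.4719 -0.364   0.0804] yaw -8.85 F [ 0.46 -0.24  0.54] w 0.0427 t 4.22
[-0.033, -0.0176, 0.2722] turn 0.0061 rows 2.0
```

>>> play_rows:
  commands:
    - [[0,-0.033,-0.018,0.1,0.006],[0,-0.033,-0.018,0.2,0.006],[0,-0.033,-0.018,0.272,0.006],[0,-0.033,-0.018,0.272,0.006],[0,-0.033,-0.018,0.272,0.006]]

```text
clock: 4.63
tcp_pos: [0.4666, -0.3707, 0.0256]
orientation: [2.397, 2.03, 0.001]
contact_force: [0.2, 0.1, -0.1]
grip_width: 0.0428
gripper_force: 0.0
```

>>> play_rows:
  commands:
    - [[0.3,0,0,0,0],[0.5,0,0,0,0],[0.5,0,0,0,0],[0.5,0,0,0,0]]

```text
clock: 4.97
tcp_pos: [0.4665, -0.371, 0.0256]
orientation: [2.397, 2.029, 0.001]
contact_force: [0.3, -0.1, 0.6]
grip_width: 0.0217
gripper_force: 0.0
```

```bash
python3 -c "
from h import *
plan((.4675,-.370,.026,-9.4))"
```

```text
now [ 0.4665 -0.371   0.0256] yaw -9.49 F [ 0.34 -0.14  0.61] w 0.0217 t 4.97
[0.0058, 0.0041, -0.0018] turn -0.001 rows 1.0
```

>>> play_rows:
  commands:
    - [[0.7,0,0,0,0],[0.7,0,0,0,0],[0.7,0,0,0,0],[0.7,0,0,0,0],[0.7,0,0,0,0]]
  grip_force: 30

```text
clock: 5.38
tcp_pos: [0.4673, -0.3712, 0.0257]
orientation: [2.396, 2.029, 0.002]
contact_force: [2.4, 1.1, 5.6]
grip_width: 0.0173
gripper_force: 29.6
```

```bash
python3 -c "
from h import *
plan((.4675,-.370,.026,-9.4))
o=get_obs();print(o['gripper_force'],o['moment'])"
```

```text
now [ 0.4673 -0.3712  0.0257] yaw -9.48 F [2.37 1.07 5.6 ] w 0.0173 t 5.38
[0.0063, 0.0001, -0.0017] turn -0.0009 rows 1.0
29.576480090618134 [ 0.07065474 -0.55071148  0.01920436]
```

>>> play_rows:
  commands:
    - [[0.7,0,0,-0.1,0],[0.7,0,0,-0.3,0],[0.7,0,0,-0.5,0],[0.7,0,0,-0.7,0],[0.7,0,0,-0.9,0],[0.7,0,0,-1,0],[0.7,0,0,-1,0],[0.7,0,0,-1,0]]

```text
clock: 6.05
tcp_pos: [0.4657, -0.3707, 0.2251]
orientation: [2.398, 2.03, 0.001]
contact_force: [0.3, 0.8, -2.3]
grip_width: 0.017
gripper_force: 29.7
```

Run:
```python
from h import *
import pickle
P={n:pickle.load(open(n+".pkl","rb")) for n in("scene","top")}; q=pickle.load(open("q.pkl","rb"))
o=get_obs(); print(o["gripper_force"],o["grip_width"],o["contact_force"])
def w(m):
    c,s=np.cos(q[2]),np.sin(q[2]); m=np.array(m)/1000; return np.array([q[0]+c*m[0]-s*m[1],q[1]+s*m[0]+c*m[1],m[2]])
L=[]
for y in(48,108,-33): L.append([(-26,y,128),(0,y,102),(26,y,128)])
L+=[[(a,48,128),(a,108,128)] for a in(-26,26)]
L+=[[(-61,-60,157),(61,-60,157)],[(-130,-175,175),(130,-175,175),(130,-95,175),(-130,-95,175),(-130,-175,175)],[(-71,143,177.5),(71,143,177.5),(71,383,177.5),(-71,383,177.5),(-71,143,177.5)],
[(-30,162,199.5),(30,162,199.5),(30,174,199.5),(-30,174,199.5),(-30,162,199.5)],[(130,-175,0),(130,410,0),(-130,410,0),(-130,-175,0),(130,-175,0)]]
out=[]
for n,(x0,y0,x1,y1) in(("top",(60,100,325,260)),("scene",(325,150,565,350))):
    im=cv2.resize(P[n]["pixels"][y0:y1,x0:x1,::-1],None,fx=3,fy=3,interpolation=cv2.INTER_CUBIC)
    for l in L:
        u=((proj(P[n],[w(m) for m in l])-[x0,y0])*3+1).round().astype(np.int32); cv2.polylines(im,[u],False,(0,0,255) if n=="top" else (0,0,255),1,cv2.LINE_AA)
    out.append(im)
cv2.imwrite("pics/ovt.png",out[0]);cv2.imwrite("pics/ovs.png",out[1])
```

```text
29.707641899585724 0.017001629492897453 [ 0.25776475  0.8270101  -2.29645578]
```

View pics/ovt.png

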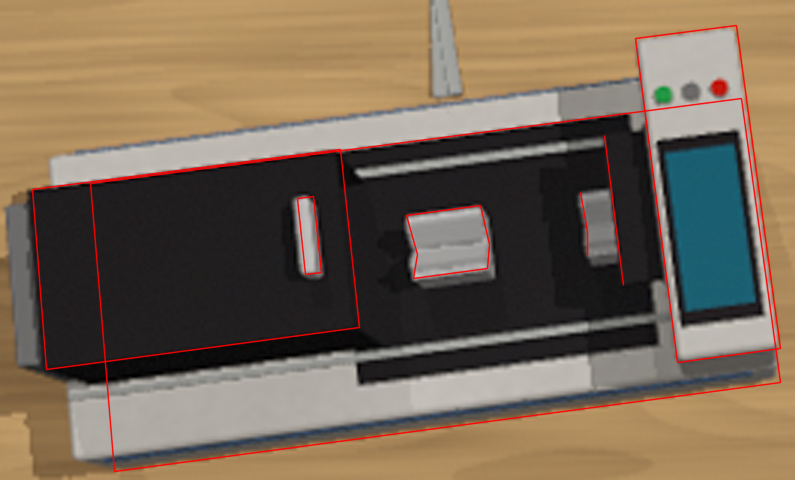

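View pics/ovs.png

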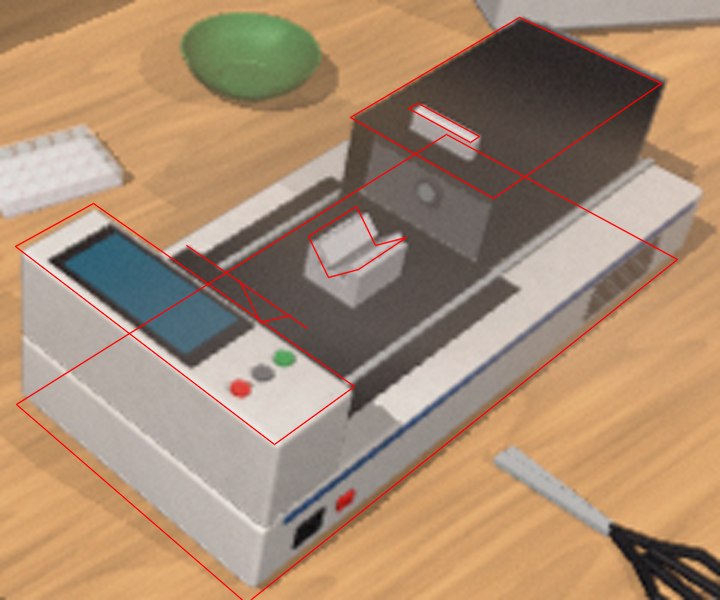

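The model overlay fits the V-blocks, handle, cover and lip to about 1 px, and the tube is held with a 17 mm opening. Next I'll carry it over the trough.

```bash
python3 -c "
from h import *
plan((.52,-.23,.27,-1),(.58,-.07,.27,6.17),(.620,.041,.18,6.17))"
```

```text
now [ 0.4657 -0.3707  0.2251] yaw -9.51 F [ 0.26  0.83 -2.3 ] w 0.017 t 6.05
[0.7388, 0.1519, -0.2243] turn -0.0945 rows 4.0
[0.8051, 0.286, 0.0003] turn -0.0797 rows 5.0
[0.5302, 0.2583, 0.4502] turn 0.0 rows 4.0
```

>>> play_rows:
  commands:
    - [[0.7,0.1,0.02,-0.06,-0.02],[0.7,0.25,0.05,-0.15,-0.05],[0.7,0.4,0.08,-0.22,-0.09],[0.7,0.58,0.12,-0.22,-0.095],[0.7,0.74,0.15,-0.22,-0.095],[0.7,0.74,0.15,-0.22,-0.095],[0.7,0.74,0.15,-0.22,-0.095]]

```text
clock: 6.63
tcp_pos: [0.5197, -0.2265, 0.2662]
orientation: [-2.231, -2.206, 0.003]
contact_force: [-0.1, -0.9, -1.2]
grip_width: 0.0171
gripper_force: 29.7
```

>>> play_rows:
  commands:
    - [[0.7,0.1,0.035,0,-0.02],[0.7,0.25,0.09,0,-0.05],[0.7,0.42,0.15,0,-0.08],[0.7,0.6,0.21,0,-0.08],[0.7,0.75,0.26,0,-0.08],[0.7,0.8,0.286,0,-0.08],[0.7,0.8,0.286,0,-0.08],[0.7,0.8,0.286,0,-0.08]]

```text
clock: 7.3
tcp_pos: [0.5789, -0.0719, 0.2673]
orientation: [-2.097, -2.338, 0.005]
contact_force: [-0.2, -0.8, -2.2]
grip_width: 0.0164
gripper_force: 29.7
```

```bash
python3 -c "
from h import *
plan((.620,.041,.25,6.17),(.620,.041,.14,6.17))"
```

```text
now [ 0.5789 -0.0719  0.2673] yaw 6.22 F [-0.22 -0.79 -2.21] w 0.0164 t 7.3
[0.5391, 0.2659, 0.0851] turn 0.0006 rows 3.0
[0.0005, 0.0018, 0.55] turn -0.0 rows 3.0
```

>>> play_rows:
  commands:
    - [[0.7,0.08,0.04,0.01,0],[0.7,0.2,0.1,0.03,0],[0.7,0.35,0.17,0.06,0],[0.7,0.48,0.23,0.085,0],[0.7,0.539,0.266,0.085,0],[0.7,0.539,0.266,0.085,0],[0.7,0.539,0.266,0.085,0],[0.7,0.539,0.266,0.085,0]]

```text
clock: 7.97
tcp_pos: [0.6206, 0.0386, 0.2519]
orientation: [2.101, 2.335, -0.003]
contact_force: [0.2, 0.4, -2.1]
grip_width: 0.0174
gripper_force: 29.7
```

Run:
```python
from h import *
plan((.620,.041,.15,6.17))
p=viewer.grab_frame("scene"); q=viewer.grab_frame("top"); o=get_obs()
A=cv2.resize(p["pixels"][140:330,350:510,::-1],(400,475)); B=cv2.resize(q["pixels"][120:280,140:300,::-1],(400,475))
cv2.imwrite("pics/pre.png",np.hstack([A,B]))
h=cv2.cvtColor(p["pixels"],cv2.COLOR_RGB2HSV); m=cv2.inRange(h,(105,150,60),(125,255,255)); N,l,s,c=cv2.connectedComponentsWithStats(m)
C=[(int(s[i,4]),np.round(c[i],1).tolist()) for i in range(1,N) if s[i,4]>30 and 300<c[i,0]<600 and 100<c[i,1]<350]; print(C)
t=o["tcp_pos"]; th=np.radians(6.2)
for d in(62,-62): print(d,proj(p,[t[0]-np.sin(th)*d/1e3,t[1]+np.cos(th)*d/1e3,t[2]+.0194]))
```

```text
now [0.6206 0.0386 0.2519] yaw 6.03 F [ 0.23  0.4  -2.08] w 0.0174 t 7.97
[0.0129, -0.0015, 0.5095] turn -0.0016 rows 3.0
[]
62 [[455.56038219 178.44612561]]
-62 [[418.22272284 200.35454168]]
```

View pics/pre.png

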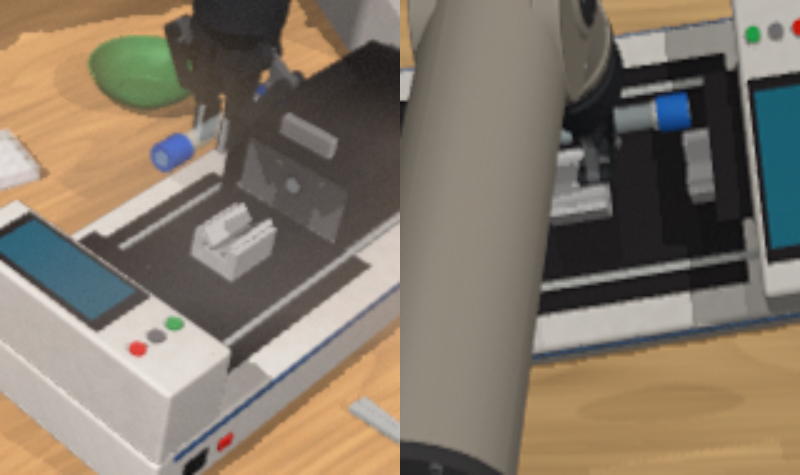

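The tube is held level. Its front cap is at scene pixel (419,200), against a predicted (418,200). It lies parallel to the trough and short of the lip, so I'll lower it.

>>> play_rows:
  commands:
    - [[0.7,0.013,-0.002,0.06,-0.002],[0.7,0.013,-0.002,0.18,-0.002],[0.7,0.013,-0.002,0.32,-0.002],[0.7,0.013,-0.002,0.44,-0.002],[0.7,0.013,-0.002,0.51,-0.002],[0.7,0.013,-0.002,0.56,-0.002],[0.7,0.013,-0.002,0.59,-0.002],[0.7,0.013,-0.002,0.6,-0.002],[0.7,0.013,-0.002,0.6,-0.002]]

```text
clock: 8.82
tcp_pos: [0.6205, 0.0445, 0.132]
orientation: [2.093, 2.342, 0.0]
contact_force: [0.4, -0.3, -2.3]
grip_width: 0.0169
gripper_force: 29.7
```

Run:
```python
from h import *
plan((.620,.041,.115,6.17),(.620,.041,.1106,6.17))
```

```text
now [0.6205 0.0445 0.132 ] yaw 6.42 F [ 0.44 -0.27 -2.27] w 0.0169 t 8.82
[-0.017, -0.0046, 0.085] turn 0.0027 rows 1.0
[0.0, -0.0, 0.022] turn -0.0 rows 1.0
```

>>> play_rows:
  commands:
    - [[0.7,-0.01,0,0.03,0],[0.7,-0.01,0,0.06,0],[0.7,-0.01,0,0.085,0],[0.7,-0.01,0,0.085,0],[0.7,-0.01,0,0.085,0]]

```text
clock: 9.23
tcp_pos: [0.6204, 0.0428, 0.1146]
orientation: [-2.093, -2.342, 0.001]
contact_force: [-0.2, -0.1, -1.4]
grip_width: 0.0169
gripper_force: 29.7
```

>>> play_rows:
  commands:
    - [[0.7,0,0,0.007,0],[0.7,0,0,0.007,0],[0.7,0,0,0.007,0]]

```text
clock: 9.48
tcp_pos: [0.6207, 0.0428, 0.1136]
orientation: [2.093, 2.343, 0.0]
contact_force: [0.1, -0.9, -1.9]
grip_width: 0.0172
gripper_force: 29.7
```

>>> play_rows:
  commands:
    - [[0.7,0,0,0.005,0],[0.7,0,0,0.007,0],[0.7,0,0,0.007,0]]

```text
clock: 9.73
tcp_pos: [0.6206, 0.0428, 0.1121]
orientation: [2.093, 2.343, 0.0]
contact_force: [0.3, 0.1, -1.7]
grip_width: 0.0169
gripper_force: 29.7
```

>>> play_rows:
  commands:
    - [[0.7,0,0,0.004,0],[0.7,0,0,0.004,0],[0.7,0,0,0.004,0]]

```text
clock: 9.98
tcp_pos: [0.6209, 0.0428, 0.1115]
orientation: [2.093, 2.342, 0.001]
contact_force: [1.6, -0.1, -0.7]
grip_width: 0.017
gripper_force: 29.8
```

>>> play_rows:
  commands:
    - [[0.7,0,0.003,0.003,0],[0.7,0,0.003,0.003,0],[0.7,0,0.003,0.003,0]]

```text
clock: 10.23
tcp_pos: [0.6215, 0.0428, 0.1109]
orientation: [2.093, 2.342, 0.001]
contact_force: [-0.1, 0.1, -0.0]
grip_width: 0.017
gripper_force: 29.9
```

>>> play_rows:
  commands:
    - [[0.7,0,0.002,0.003,0],[0.7,0,0.002,0.003,0],[0.7,0,0.002,0.003,0]]

```text
clock: 10.48
tcp_pos: [0.6216, 0.0429, 0.1107]
orientation: [-2.093, -2.342, -0.001]
contact_force: [-2.6, -0.5, 5.5]
grip_width: 0.0173
gripper_force: 30.4
```

>>> play_rows:
  commands:
    - [[0.7,0,-0.002,-0.001,0],[0.55,0,-0.002,-0.001,0],[0.4,0,-0.002,-0.001,0],[0.3,0,-0.002,-0.001,0],[0.3,0,-0.002,-0.001,0],[0.3,0,-0.002,-0.001,0]]

```text
clock: 10.98
tcp_pos: [0.621, 0.0428, 0.1101]
orientation: [-2.093, -2.342, 0.001]
contact_force: [0.0, 0.9, 0.0]
grip_width: 0.0298
gripper_force: 0.0
```

Run:
```python
from h import *
import pickle; q=pickle.load(open("q.pkl","rb"))
def w(m):
    c,s=np.cos(q[2]),np.sin(q[2]); m=np.array(m)/1000; return [q[0]+c*m[0]-s*m[1],q[1]+s*m[0]+c*m[1],m[2]]
a=np.array([.0008,.0,0]) # trough found at x .6212 for y .0428 
plan((*(w((0,25,200))+a),6.17),(*(w((0,122,215))+a),6.17),(*(w((0,122,133))+a),6.17))
```

```text
now [0.621  0.0428 0.1101] yaw 6.43 F [0.04 0.92 0.03] w 0.0298 t 10.98
[-0.0018, -0.001, -0.4495] turn 0.0029 rows 3.0
[0.485, 0.0, -0.075] turn -0.0 rows 3.0
[0.0, 0.0002, 0.41] turn -0.0 rows 2.0
```

>>> play_rows:
  commands:
    - [[0.3,0,0,-0.1,0],[0.3,0,0,-0.3,0],[0.3,0,0,-0.5,0],[0.3,0,0,-0.525,0],[1,0.2,0,-0.525,0],[1,0.4,0,-0.525,0],[1,0.465,0,-0.525,0],[1,0.465,0,-0.525,0],[1,0.465,0,-0.525,0],[1,0.465,0,-0.525,0]]

```text
clock: 11.82
tcp_pos: [0.6108, 0.1338, 0.2152]
orientation: [2.094, 2.341, -0.001]
contact_force: [0.1, -1.5, -0.4]
grip_width: -0.0001
gripper_force: 0.0
```

Run:
```python
from h import *
import pickle; q=pickle.load(open("q.pkl","rb"))
def w(m):
    c,s=np.cos(q[2]),np.sin(q[2]); m=np.array(m)/1000; return [q[0]+c*m[0]-s*m[1],q[1]+s*m[0]+c*m[1],m[2]]
a=np.array([.0008,.0,0])
plan((*(w((0,118,150))+a),6.17),(*(w((0,118,132))+a),6.17))
p=viewer.grab_frame("scene"); save(p,"rear.png",(350,130,510,290),3.7)
```

```text
now [0.6108 0.1338 0.2152] yaw 6.36 F [ 0.13 -1.5  -0.37] w -0.0001 t 11.82
[0.0056, 0.0011, 0.3258] turn 0.0021 rows 2.0
[0.0001, 0.0, 0.09] turn 0.0 rows 1.0
```

View pics/rear.png

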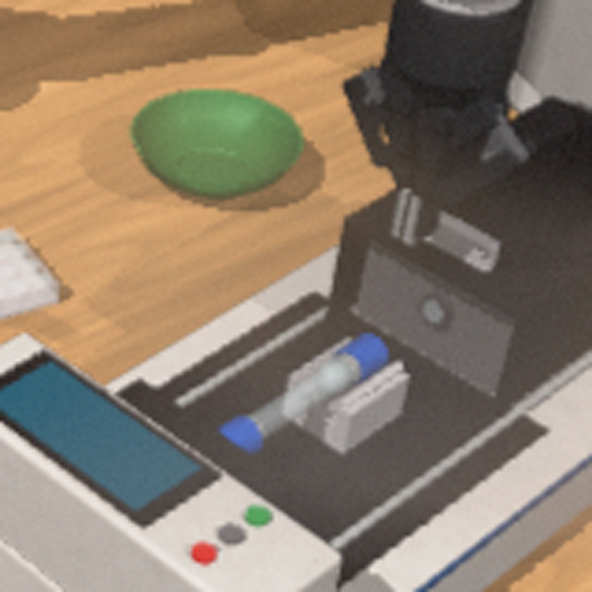

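The tube lies in both V-blocks, running from (243,432) to (370,352), with the closed fingers between its rear end and the cover. I'll lower them behind the rear cap.

>>> play_rows:
  commands:
    - [[1,0.003,0,0.1,0],[1,0.003,0,0.25,0],[1,0.003,0,0.35,0],[1,0.003,0,0.4,0],[1,0.003,0,0.415,0],[1,0.003,0,0.415,0],[1,0.003,0,0.415,0]]

```text
clock: 12.45
tcp_pos: [0.6117, 0.1353, 0.1335]
orientation: [2.094, 2.341, 0.002]
contact_force: [0.1, 0.3, 0.7]
grip_width: -0.0001
gripper_force: 0.0
```

```bash
python3 -c "
from h import *
plan((.6112,.1344,.132,6.17))"
```

```text
now [0.6117 0.1353 0.1335] yaw 6.38 F [0.08 0.28 0.68] w -0.0001 t 12.45
[-0.0042, -0.0028, 0.0073] turn 0.0023 rows 1.0
```

>>> play_rows:
  commands:
    - [[1,-0.008,0,0.007,0],[1,-0.016,0,0.007,0],[1,-0.024,0,0.007,0],[1,-0.032,0,0.007,0],[1,-0.04,0,0.007,0],[1,-0.048,0,0.007,0],[1,-0.056,0,0.007,0],[1,-0.064,0,0.007,0],[1,-0.072,0,0.007,0],[1,-0.08,0,0.007,0]]

```text
clock: 13.28
tcp_pos: [0.6126, 0.1199, 0.131]
orientation: [2.093, 2.343, 0.0]
contact_force: [-0.8, 2.2, 1.6]
grip_width: 0.0003
gripper_force: 1.4
```

>>> play_rows:
  commands:
    - [[1,-0.006,0,0,0],[1,-0.012,0,0,0],[1,-0.018,0,0,0],[1,-0.024,0,0,0],[1,-0.03,0,0,0]]

```text
clock: 13.7
tcp_pos: [0.6131, 0.1138, 0.1308]
orientation: [-2.093, -2.343, 0.0]
contact_force: [0.0, 2.6, 2.0]
grip_width: 0.0001
gripper_force: 1.2
```

>>> play_rows:
  commands:
    - [[1,-0.005,0,0,0],[1,-0.01,0,0,0],[1,-0.015,0,0,0],[1,-0.02,0,0,0]]

```text
clock: 14.03
tcp_pos: [0.6136, 0.1098, 0.1309]
orientation: [2.093, 2.343, -0.0]
contact_force: [-1.1, 2.4, 1.0]
grip_width: 0.0001
gripper_force: 1.1
```

>>> play_rows:
  commands:
    - [[1,-0.003,0,0,0],[1,-0.006,0,0,0],[1,-0.009,0,0,0],[1,-0.012,0,0,0]]

```text
clock: 14.37
tcp_pos: [0.6138, 0.1075, 0.1308]
orientation: [-2.093, -2.343, 0.0]
contact_force: [0.2, 1.3, 0.4]
grip_width: -0.0
gripper_force: 1.0
```

>>> play_rows:
  commands:
    - [[1,-0.003,0,0,0],[1,-0.006,0,0,0],[1,-0.009,0,0,0],[1,-0.012,0,0,0]]

```text
clock: 14.7
tcp_pos: [0.6141, 0.1051, 0.1309]
orientation: [-2.093, -2.342, 0.0]
contact_force: [0.2, 2.2, 0.1]
grip_width: 0.0003
gripper_force: 0.9
```

>>> play_rows:
  commands:
    - [[1,-0.002,0,0,0],[1,-0.004,0,0,0],[1,-0.006,0,0,0],[1,-0.008,0,0,0],[1,-0.01,0,0,0]]

```text
clock: 15.12
tcp_pos: [0.6142, 0.1039, 0.1309]
orientation: [-2.092, -2.342, -0.001]
contact_force: [-0.6, 4.8, -0.1]
grip_width: 0.0002
gripper_force: 2.2
```

>>> play_rows:
  commands:
    - [[1,-0.002,0,0,0],[1,-0.004,0,0,0],[1,-0.006,0,0,0],[1,-0.008,0,0,0],[1,-0.01,0,0,0]]

```text
clock: 15.53
tcp_pos: [0.6142, 0.1039, 0.1309]
orientation: [-2.09, -2.343, -0.003]
contact_force: [-2.2, 8.9, 0.8]
grip_width: 0.0003
gripper_force: 4.3
```

>>> play_rows:
  commands:
    - [[1,-0.002,0,0,0],[1,-0.004,0,0,0],[1,-0.006,0,0,0],[1,-0.008,0,0,0]]

```text
clock: 15.87
tcp_pos: [0.6142, 0.1038, 0.1309]
orientation: [-2.087, -2.343, -0.004]
contact_force: [-2.5, 11.3, 0.9]
grip_width: 0.0
gripper_force: 5.8
```

The tube is on the stop: the force climbs while the position stands still. I'll hold here, and also hold with the force and side load eased.

>>> play_rows:
  commands:
    - [[1,0,0,0,0],[1,0,0,0,0],[1,0,0,0,0],[1,0,0,0,0],[1,0,0,0,0]]

```text
clock: 16.28
tcp_pos: [0.6142, 0.1038, 0.1309]
orientation: [-2.087, -2.343, -0.004]
contact_force: [-2.4, 11.5, 0.6]
grip_width: 0.0001
gripper_force: 5.4
```

>>> play_rows:
  commands:
    - [[1,0.004,-0.003,0,0],[1,0.008,-0.006,0,0],[1,0.008,-0.006,0,0],[1,0.008,-0.006,0,0],[1,0.008,-0.006,0,0],[1,0.008,-0.006,0,0],[1,0.008,-0.006,0,0]]

```text
clock: 16.87
tcp_pos: [0.6139, 0.1038, 0.1311]
orientation: [-2.09, -2.344, -0.005]
contact_force: [-0.0, 7.1, 1.0]
grip_width: -0.0004
gripper_force: 3.8
```

>>> play_rows:
  commands:
    - [[1,0,0.003,0,0],[1,0,0.003,0,0],[1,0,0.003,0,0],[1,0,0.003,0,0],[1,0,0.003,0,0],[1,0,0.003,0,0],[1,0,0.003,0,0]]

```text
clock: 17.45
tcp_pos: [0.6141, 0.1039, 0.131]
orientation: [-2.09, -2.344, -0.004]
contact_force: [-0.1, 7.9, 0.8]
grip_width: -0.0002
gripper_force: 3.9
```

>>> play_rows:
  commands:
    - [[1,0.02,0.003,0,0],[1,0.05,0.003,0,0],[1,0.07,0.003,0,0],[1,0.07,0.003,-0.2,0],[1,0.07,0.003,-0.4,0],[1,0.07,0.003,-0.6,0],[1,0.07,0.003,-0.65,0],[1,0.07,0.003,-0.65,0]]

```text
clock: 18.12
tcp_pos: [0.6153, 0.1148, 0.2652]
orientation: [2.091, 2.338, 0.01]
contact_force: [0.4, -0.1, 0.1]
grip_width: 0.0001
gripper_force: 0.0
```

Run:
```python
from h import *
import pickle; q=pickle.load(open("q.pkl","rb"))
def w(m):
    c,s=np.cos(q[2]),np.sin(q[2]); m=np.array(m)/1000; return [q[0]+c*m[0]-s*m[1],q[1]+s*m[0]+c*m[1],m[2]]
a=np.array([.0008,.0,0])
plan((*(w((0,195,255))+a),6.17),(*(w((0,195,186))+a),6.17))
p=viewer.grab_frame("scene"); save(p,"rear2.png",(350,130,510,290),3.7)
```

```text
now [0.6153 0.1148 0.2652] yaw 6.38 F [ 0.38 -0.06  0.1 ] w 0.0001 t 18.12
[0.4871, -0.0098, 0.0513] turn 0.0024 rows 3.0
[-0.0003, -0.0026, 0.345] turn -0.0 rows 2.0
```

View pics/rear2.png

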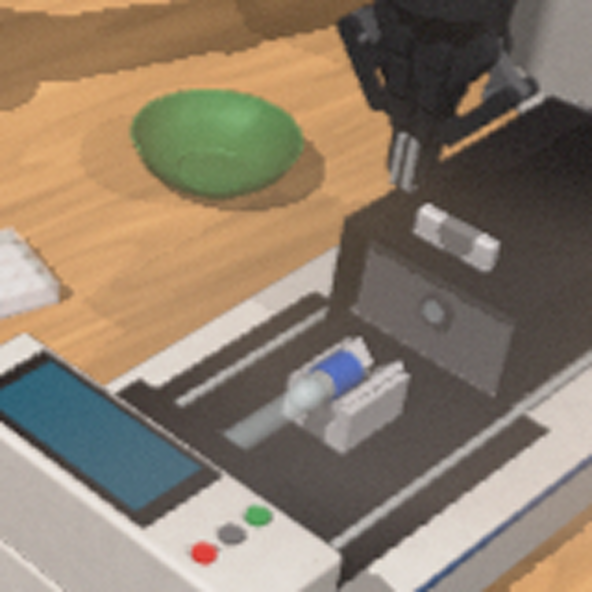

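The tube is under the lip, with its rear cap at (340,368), still seated after release. The handle at (457,238) is where it was. Next I'll go behind the handle.

>>> play_rows:
  commands:
    - [[1,0.15,0,0.05,0],[1,0.33,0,0.05,0],[1,0.49,-0.01,0.05,0],[1,0.49,-0.01,0.05,0],[1,0.49,-0.01,0.2,0],[1,0.49,-0.01,0.3,0],[1,0.49,-0.01,0.36,0],[1,0.49,-0.01,0.38,0],[1,0.49,-0.01,0.38,0],[1,0.49,-0.01,0.38,0]]

```text
clock: 19.0
tcp_pos: [0.6004, 0.212, 0.1852]
orientation: [2.094, 2.342, 0.0]
contact_force: [0.4, -1.0, 0.9]
grip_width: 0.0001
gripper_force: 0.0
```

Run:
```python
from h import *
import pickle; q=pickle.load(open("q.pkl","rb"))
def w(m):
    c,s=np.cos(q[2]),np.sin(q[2]); m=np.array(m)/1000; return [q[0]+c*m[0]-s*m[1],q[1]+s*m[0]+c*m[1],m[2]]
a=np.array([.0008,.0,0])
plan((*(w((0,195,186))+a),6.17),(*(w((0,80,186))+a),6.17),(*(w((0,-23,186))+a),6.17))
```

```text
now [0.6004 0.212  0.1852] yaw 6.4 F [ 0.42 -1.03  0.93] w 0.0001 t 19.0
[-0.004, 0.0107, -0.0041] turn 0.0025 rows 1.0
[-0.575, -0.0, 0.0001] turn -0.0 rows 3.0
[-0.515, -0.0, 0.0001] turn -0.0 rows 3.0
```

>>> play_rows:
  commands:
    - [[1,-0.01,0.005,0,0.002],[1,-0.025,0.01,0,0.002],[1,-0.04,0.01,0,0.002],[1,-0.06,0.01,0,0.002],[1,-0.085,0.01,0,0.002],[1,-0.115,0.01,0,0.002],[1,-0.15,0.01,0,0.002],[1,-0.19,0.01,0,0.002],[1,-0.23,0.01,0,0.002],[1,-0.27,0.01,0,0.002],[1,-0.31,0.01,0,0.002],[1,-0.35,0.01,0,0.002]]

```text
clock: 20.0
tcp_pos: [0.6098, 0.142, 0.1849]
orientation: [-2.097, -2.339, 0.0]
contact_force: [-0.3, 3.1, 1.3]
grip_width: -0.0003
gripper_force: 1.2
```

>>> play_rows:
  commands:
    - [[1,-0.04,0,0,0],[1,-0.08,0,0,0],[1,-0.12,0,0,0],[1,-0.16,0,0,0],[1,-0.2,0,0,0],[1,-0.24,0,0,0],[1,-0.28,0,0,0],[1,-0.32,0,0,0],[1,-0.36,0,0,0],[1,-0.4,0,0,0],[1,-0.43,0,0,0],[1,-0.45,0,0,0]]

```text
clock: 21.0
tcp_pos: [0.6197, 0.0522, 0.1848]
orientation: [2.098, 2.338, -0.001]
contact_force: [0.0, 1.8, 1.3]
grip_width: 0.0004
gripper_force: 1.1
```

Run:
```python
from h import *
import pickle; q=pickle.load(open("q.pkl","rb"))
def w(m):
    c,s=np.cos(q[2]),np.sin(q[2]); m=np.array(m)/1000; return [q[0]+c*m[0]-s*m[1],q[1]+s*m[0]+c*m[1],m[2]]
a=np.array([.0008,.0,0])
plan((*(w((0,-23,186))+a),6.17))
```

```text
now [0.6197 0.0522 0.1848] yaw 6.19 F [0.02 1.78 1.31] w 0.0004 t 21.0
[-0.2892, 0.0006, -0.0057] turn 0.0003 rows 2.0
```

>>> play_rows:
  commands:
    - [[1,-0.03,0,-0.003,0],[1,-0.06,0,-0.003,0],[1,-0.09,0,-0.003,0],[1,-0.12,0,-0.003,0],[1,-0.15,0,-0.003,0],[1,-0.18,0,-0.003,0],[1,-0.2,0,-0.003,0],[1,-0.215,0,-0.003,0],[1,-0.225,0,-0.003,0],[1,-0.23,0,-0.003,0]]

```text
clock: 21.83
tcp_pos: [0.6245, 0.0074, 0.1854]
orientation: [-2.097, -2.339, 0.001]
contact_force: [-1.4, 2.4, -1.6]
grip_width: 0.0
gripper_force: 1.0
```

>>> play_rows:
  commands:
    - [[1,-0.008,0,0,0],[1,-0.016,0,0,0],[1,-0.024,0,0,0],[1,-0.032,0,0,0],[1,-0.04,0,0,0]]

```text
clock: 22.25
tcp_pos: [0.6255, -0.0002, 0.1855]
orientation: [-2.097, -2.339, 0.0]
contact_force: [-1.5, 1.5, -1.0]
grip_width: -0.0
gripper_force: 1.0
```

>>> play_rows:
  commands:
    - [[1,-0.005,0,0,0],[1,-0.01,0,0,0],[1,-0.015,0,0,0],[1,-0.02,0,0,0]]

```text
clock: 22.58
tcp_pos: [0.626, -0.0041, 0.1855]
orientation: [-2.097, -2.339, -0.0]
contact_force: [-2.8, 5.9, 0.0]
grip_width: 0.0002
gripper_force: 3.5
```

>>> play_rows:
  commands:
    - [[1,-0.005,0,0,0],[1,-0.01,0,0,0],[1,-0.015,0,0,0],[1,-0.015,0,0,0]]

```text
clock: 22.92
tcp_pos: [0.626, -0.0042, 0.1855]
orientation: [-2.092, -2.339, -0.003]
contact_force: [-3.3, 6.7, 1.1]
grip_width: 0.0002
gripper_force: 4.1
```

>>> play_rows:
  commands:
    - [[1,-0.005,0,0,0],[1,-0.01,0,0,0],[1,-0.015,0,0,0],[1,-0.015,0,0,0]]

```text
clock: 23.25
tcp_pos: [0.6259, -0.0042, 0.1856]
orientation: [-2.088, -2.339, -0.006]
contact_force: [-5.2, 13.8, 3.1]
grip_width: 0.0002
gripper_force: 7.1
```

The cover is firm at its end stop, within a millimetre or two of where I expected it. I'll back off, rise and check.

>>> play_rows:
  commands:
    - [[1,0.04,0,0,0],[1,0.08,0,0,0],[1,0.1,0,0,0],[1,0.1,0,-0.15,0],[1,0.1,0,-0.3,0],[1,0.1,0,-0.5,0],[1,0.3,0,-0.5,0],[1,0.5,0,-0.5,0],[1,0.7,0,-0.5,0],[1,0.9,0,-0.5,0],[1,0.9,0,-0.5,0],[1,0.9,0,-0.5,0]]

```text
clock: 24.25
tcp_pos: [0.6067, 0.1721, 0.2852]
orientation: [2.09, 2.345, 0.0]
contact_force: [0.1, -0.5, -0.1]
grip_width: 0.0001
gripper_force: 0.0
```

Run:
```python
from h import *
import pickle; q=pickle.load(open("q.pkl","rb"))
p=viewer.grab_frame("scene"); save(p,"end.png",(325,130,565,330),3)
def w(m):
    c,s=np.cos(q[2]),np.sin(q[2]); m=np.array(m)/1000; return [q[0]+c*m[0]-s*m[1],q[1]+s*m[0]+c*m[1],m[2]]
print((proj(p,[w((-30,-40,199.5)),w((30,-40,199.5)),w((71,-65,177.5)),w((-71,-65,177.5))])-[325,130])*3); plan()
```

```text
[[237.63378072 269.70691032]
 [298.93357052 309.47615092]
 [315.65345781 376.66684262]
 [172.88195399 279.73951432]]
now [0.6072 0.1691 0.2854] yaw 6.34 F [ 0.64 -1.2   0.3 ] w -0.0004 t 24.3
```

View pics/end.png

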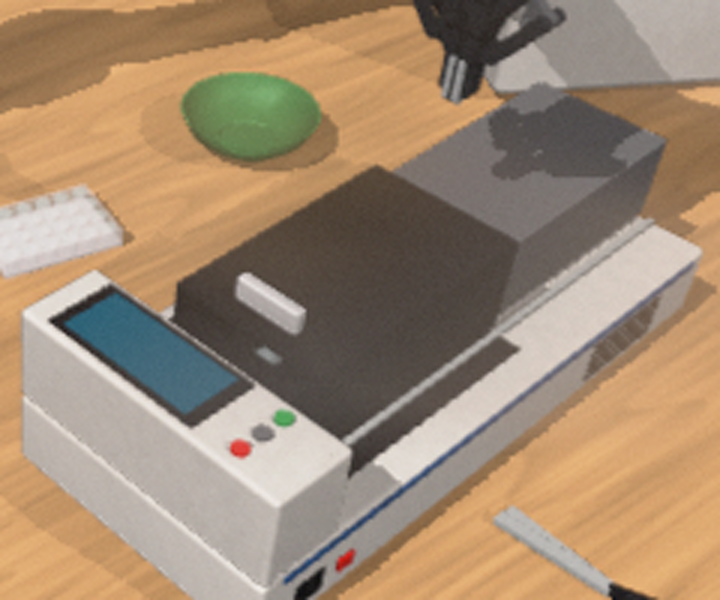

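The cover is shut: the handle runs from (240,278) to (303,315), against a predicted (238,270) to (299,309). The arm is clear.

```bash
python3 -c "
from h import *
print(r.hand_in())"
```

```text
the job is handed in; nothing more can be done
None
```

The blue-capped tube lies in the V-trough against its stop, where I held it with about 6–10 N (estimated), the cover is fully shut, and I handed the job in at about 24 s; `hand_in()` returned no verdict.

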